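Refill the sandal maker's bench rack in reverse order

TASK

Move the four containers (glue tin, dye bottle, wax tin, cement flask) from the dark steel storage rack to the empty pale wooden bench rack, in reverse order: as seen from the robot, the one now at the left end goes into the right-hand end bay, the next one beside it, and so on, until the one now at the right end stands in the left-hand end bay. Stand each upright in the middle of its own bay, flat on the bare wood, and set it down gently, without dropping it or tipping any over. Leave the hammer, the mallet and the wooden box where they are.

Things in the scene. Friction and masses are not known exactly. Their poses are not given: they have to be found in the camera images.
- glue_mid (a point): centre, half-way up, of the glue tin: a square steel can 44 x 44 mm with a pale label and a round black cap (26 mm wide) on top; the square body is 64 mm high, 78 mm with the cap; about 160 g. Loose. Yaw within about 6 degrees of the rack it stands in; its z axis points up and its y axis runs along that rack, to the left as seen from the robot
- dye_mid (a point): centre, half-way up, of the dye bottle: a round amber glass bottle 38 mm in diameter with straight sides up to 58 mm, then a shoulder and a black cap, 84 mm high in all; about 150 g. Loose; z points up
- wax_mid (a point): centre, half-way up, of the wax tin: a plain round brass tin with a flat top, 52 mm in diameter, 60 mm high, without a narrower cap; about 140 g. Loose; z points up
- cement_mid (a point): centre, half-way up, of the cement flask: an oblong white plastic flask, 32 mm (along its x) by 52 mm (along its y, along the row), body 56 mm high, 70 mm with the round grey cap (20 mm wide); about 120 g. Loose. Yaw within about 6 degrees of the rack it stands in; its z axis points up and its y axis runs along that rack, to the left as seen from the robot
- bench_rack: the empty pale wooden rack, fixed: a board 304 mm long (y, to the robot's left) by 90 mm deep (x, away from the robot); origin: centre of its underside, bay floors 18 mm above. Four bays centred at x 0, y -111, -37, 37, 111 mm, 68 mm wide; dividers rise 14 mm, end walls 22 mm, front and back lips 6 mm (78 mm apart) above the floor. Nearer or farther than the other rack, yaw within 8 degrees
- store_rack: the dark steel storage rack, fixed, in which the four containers stand at the start, one in the middle of each bay, on leather pads; same shape, size, origin and axes as the pale rack
- pad_glue: brown leather pad under the glue tin at the start: 60 x 60 mm square, 3 mm thick, fixed in the middle of a bay of the dark steel storage rack (built like the pale rack); origin: centre of its underside, 18 mm above the table; y along that rack, to the robot's left. It stays, and so marks the glue tin's old place in the row
- pad_dye: brown leather pad under the dye bottle at the start: round, 54 mm in diameter, 3 mm thick, fixed in the middle of a bay of the dark steel storage rack (built like the pale rack); origin: centre of its underside, 18 mm above the table; y along that rack, to the robot's left. It stays, and so marks the dye bottle's old place in the row
- pad_wax: brown leather pad under the wax tin at the start: round, 66 mm in diameter, 3 mm thick, fixed in the middle of a bay of the dark steel storage rack (built like the pale rack); origin: centre of its underside, 18 mm above the table; y along that rack, to the robot's left. It stays, and so marks the wax tin's old place in the row
- pad_cement: brown leather pad under the cement flask at the start: oblong, 44 mm in x by 64 mm in y, 3 mm thick, fixed in the middle of a bay of the dark steel storage rack (built like the pale rack); origin: centre of its underside, 18 mm above the table; y along that rack, to the robot's left. It stays, and so marks the cement flask's old place in the row
- hammer: a bystander: a hammer lying at the left of the racks
- mallet: a bystander: a wooden mallet, 64 mm in diameter and 210 mm tall, standing on its head at the right of the racks; origin at the centre of its underside
- rivets: a bystander: a small open wooden box, 90 x 120 x 40 mm, with brass rivets, at the right of the racks; origin at the centre of its underside
Mind the look-alikes: they are no part of the job. What is shaped like the part that bears wax_mid but turquoise is not meant.

How it is judged:
At the end, for the whole second after the job is handed in: The four containers stand in the pale rack, one to a bay, in the reverse of the order of their pads; each within 15 mm of its bay's middle along and across, base within 5 mm of the floor, upright within 0.1 rad, at rest (under 0.02 m/s) (x of glue_mid in the frame of bench_rack between -0.015 and 0.015 m and z of glue_mid in the frame of bench_rack between 0.052 and 0.062 m and angle between each of glue_mid, dye_mid, wax_mid, cement_mid's own z axis and vertical below 0.1 rad and linear speed of each of glue, dye, wax, cement below 0.02 m/s and ((y of pad_glue in the frame of store_rack between -0.131 and -0.091 m and y of glue_mid in the frame of bench_rack between 0.096 and 0.126 m) or (y of pad_glue in the frame of store_rack between -0.057 and -0.017 m and y of glue_mid in the frame of bench_rack between 0.022 and 0.052 m) or (y of pad_glue in the frame of store_rack between 0.017 and 0.057 m and y of glue_mid in the frame of bench_rack between -0.052 and -0.022 m) or (y of pad_glue in the frame of store_rack between 0.091 and 0.131 m and y of glue_mid in the frame of bench_rack between -0.126 and -0.096 m)) and x of dye_mid in the frame of bench_rack between -0.015 and 0.015 m and z of dye_mid in the frame of bench_rack between 0.055 and 0.065 m and ((y of pad_dye in the frame of store_rack between -0.131 and -0.091 m and y of dye_mid in the frame of bench_rack between 0.096 and 0.126 m) or (y of pad_dye in the frame of store_rack between -0.057 and -0.017 m and y of dye_mid in the frame of bench_rack between 0.022 and 0.052 m) or (y of pad_dye in the frame of store_rack between 0.017 and 0.057 m and y of dye_mid in the frame of bench_rack between -0.052 and -0.022 m) or (y of pad_dye in the frame of store_rack between 0.091 and 0.131 m and y of dye_mid in the frame of bench_rack between -0.126 and -0.096 m)) and x of wax_mid in the frame of bench_rack between -0.015 and 0.015 m and z of wax_mid in the frame of bench_rack between 0.043 and 0.053 m and ((y of pad_wax in the frame of store_rack between -0.131 and -0.091 m and y of wax_mid in the frame of bench_rack between 0.096 and 0.126 m) or (y of pad_wax in the frame of store_rack between -0.057 and -0.017 m and y of wax_mid in the frame of bench_rack between 0.022 and 0.052 m) or (y of pad_wax in the frame of store_rack between 0.017 and 0.057 m and y of wax_mid in the frame of bench_rack between -0.052 and -0.022 m) or (y of pad_wax in the frame of store_rack between 0.091 and 0.131 m and y of wax_mid in the frame of bench_rack between -0.126 and -0.096 m)) and x of cement_mid in the frame of bench_rack between -0.015 and 0.015 m and z of cement_mid in the frame of bench_rack between 0.048 and 0.058 m and ((y of pad_cement in the frame of store_rack between -0.131 and -0.091 m and y of cement_mid in the frame of bench_rack between 0.096 and 0.126 m) or (y of pad_cement in the frame of store_rack between -0.057 and -0.017 m and y of cement_mid in the frame of bench_rack between 0.022 and 0.052 m) or (y of pad_cement in the frame of store_rack between 0.017 and 0.057 m and y of cement_mid in the frame of bench_rack between -0.052 and -0.022 m) or (y of pad_cement in the frame of store_rack between 0.091 and 0.131 m and y of cement_mid in the frame of bench_rack between -0.126 and -0.096 m))); the robot touches nothing.
It fails at once if a container is tipped over (tilted beyond 0.6 rad) (angle between any of glue_mid, dye_mid, wax_mid, cement_mid's own z axis and vertical above 0.6 rad).
It fails at once if a container is dropped or thrown (faster than 0.7 m/s out of the fingers) ((linear speed of glue above 0.7 m/s and contact force between glue and the fingers below 0.01 N) or (linear speed of dye above 0.7 m/s and contact force between dye and the fingers below 0.01 N) or (linear speed of wax above 0.7 m/s and contact force between wax and the fingers below 0.01 N) or (linear speed of cement above 0.7 m/s and contact force between cement and the fingers below 0.01 N)).
It fails at once if the hammer, mallet or wooden box is pushed more than 30 mm (distance of any of hammer, mallet, rivets from where it was at the start of the episode above 0.03 m).
It also fails if it takes over 99 s, if anything falls off the work surface, if the arm or the gripper's body presses on something with over 40 N, if the wrist force passes 120 N, or if a joint passes its speed limit or range.

ROBOT

A 6-joint arm with a two-finger parallel gripper is mounted at the origin on the work surface. World frame = base frame: x ahead of the robot, y to its left, z up, the work surface at z = 0. Lengths are in m, angles in rad, forces in N, time in s.
With the tool pointing down it reaches from about 0.225 to 0.875 m from the base axis. Payload 3.4 kg.
Tool frame: the origin (TCP) lies between the finger pads; the fingertips stand 11 mm ahead of it and the grasp point (between the pads) lies 8 mm behind it; z points along the fingers, y is the line along which they close (so a half turn about z gives the same grasp; the last joint's range is limited). The gripper opens to 85 mm and grips with 20 to 120 N. Pads are 22 mm wide; open, the fingers measure 114 mm over their backs; the gripper's body (76 mm by 85 mm) begins 54 mm behind the grasp point. The pads swing forward as they close: fully open they stand 13 mm farther back than shut.
Start: joints at [1.226, 0.276, 1.505, -0, 1.361, -0.121], TCP at [0.128, 0.561, 0.242] pointing down, gripper open.
Joint ranges: [-2.89, 2.89], [-0.75, 2.08], [0.22, 2.7], [-1.18, 4.32], [0.11, 2.71], [-2.7, 2.7]. Speed limits (rad/s): [2.57, 2.57, 3.14, 3.14, 3.14, 3.14].

INTERFACE

Orientations are given as a unit quaternion [w, x, y, z].
In Python, from rig import sensors, eyes, manip gives the robot as it stands.
- The arm moves only by the tool drive_tool, never from a script. Its argument "deltas" is a list of rows, each an object with "linear": the shift along the world's x, y, z in mm, a list of three; "twist": the turn about the world's z in degrees; "claw": the opening, from 0 (shut) to 1 (fully open). In form: [{"linear": [tx, ty, tz], "twist": twist, "claw": claw}, ...]. A call has 1 to 12 rows; each row is the pose to reach, as a shift and turn from the pose commanded when the call began; what a row does not reach only later rows make up. A row lasts 1/12 s, in which the tool goes at most 41.7 mm and 7.16 degrees, less where a joint would pass 70% of its speed; a pose out of reach is approached as far as the arm can. A call with a gripper value outside its range is refused whole. The fingers move at their own pace and stop on an object; "squeeze" is the grip in N (left out, the last holds). Time passes only in rows, so rows that repeat a pose let the fingers close. It gives the time, the measured TCP pose, the force, the opening and the grip force at its end, in the units of the state.
- sensors.get_state(): the state, without advancing time (a new reading comes with each control period).
- eyes.get_image(name): name is "scene" or "top" or "wrist"; returns the picture (400x640x3 uint8, red, green, blue); there is no depth.
- eyes.camera_model(name): a dict with "intrinsics" (3x3 intrinsics, pixels), "R" (3x3) and "t" (3): a world point X has camera coordinates R X + t. Camera axes: x right, y down, z forward; pixel columns grow to the right and rows downward; lengths in m; the calibration is good to about 2 mm. A picture is of the moment at which its call begins: read the wrist's pose just before it. camera_model takes no time and is no camera call; for the wrist camera it gives the pose at the moment of the call.
- manip.sign_off(): hands the job in; it is judged then, once.
The state is a dict: "clock": time; "qpos": joint angles; "qd": joint speeds; "effort": joint torques, N m; "position": TCP position; "ee_rot": TCP orientation; "contact_force": force on the tool from outside, world axes, zero at the start; "moment": the same for the moment, N m; "width": finger opening in m; "gripper_force": force on a finger pad.
Only numpy, scipy, OpenCV 4.12 (cv2) and the standard library are available. Lean on these libraries where they do the work, as an engineer would, in place of code of your own. Each camera call takes 0.05 s, during which the arm holds its last target. There are 200 camera calls.

## Working session

There is one attempt and no reset: what is moved stays moved. The work goes in short steps, Python scripts to look and compute and a tool call to move; the robot and the scene stay as the last step left them, time stands still between calls to the robot, and variables do not carry over. Pictures are saved under pics/ and viewed, at most 14 in all, crops included, and the job is handed in when it is done.

Besides the shell and the picture viewer there is one more tool, called after ">>>" in YAML: its name, and indented under it one key for each argument. drive_tool: Moves the arm, as the interface text tells. Its arguments: {"type":"object","properties":{"deltas":{"type":"array","items":{"type":"object","properties":{"linear":{"type":"array","items":{"type":"number"}},"twist":{"type":"number"},"claw":{"type":"number"}}}},"squeeze":{"type":"number"}},"required":["deltas"]}

```bash
mkdir -p pics
python3 - <<'E'
from rig import sensors, eyes
import cv2,numpy as np
s=sensors.get_state();print(s['clock'],s['position'],s['ee_rot'],s['width'])
for n in('scene','top'):
    im=eyes.get_image(n);cv2.imwrite(f'pics/{n}0.png',im[:,:,::-1]);m=eyes.camera_model(n);print(n,np.round(m['intrinsics'],1).tolist(),np.round(m['R'],3).tolist(),np.round(m['t'],3))
E
```

```text
0.0 [0.12745819 0.56017629 0.24142448] [-2.14290666e-04  1.11669343e-01  9.93744984e-01 -9.04693034e-04] 0.0856617721348461
scene [[385.3, 0.0, 323.0], [0.0, 385.3, 199.7], [0.0, 0.0, 1.0]] [[-0.577, 0.817, -0.002], [0.673, 0.474, -0.568], [-0.463, -0.329, -0.823]] [ 0.368 -0.367  1.464]
top [[491.4, 0.0, 321.7], [0.0, 491.4, 192.6], [0.0, 0.0, 1.0]] [[-0.015, -1.0, -0.004], [-0.977, 0.016, -0.214], [0.214, 0.001, -0.977]] [-0.003  0.648  1.198]
```

View pics/top0.png

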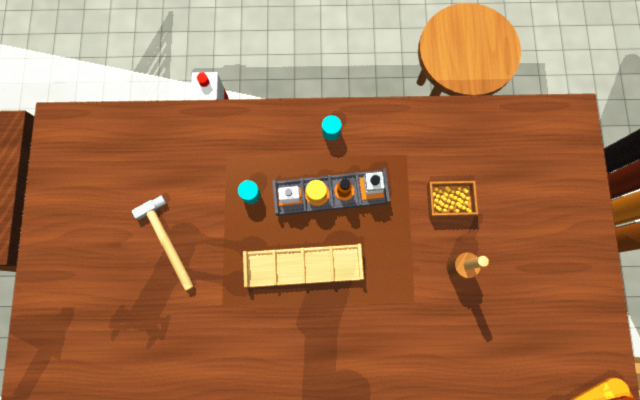

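View pics/scene0.png

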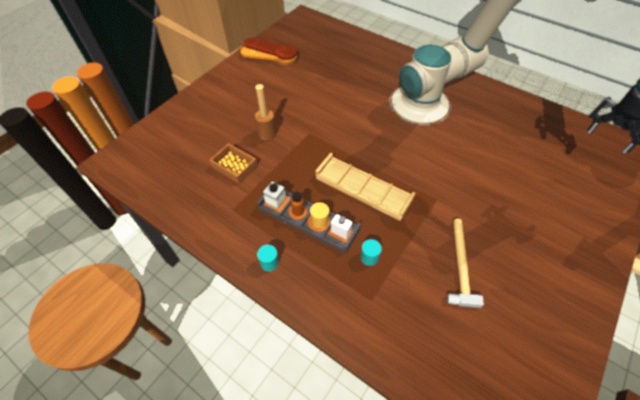

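Seen from the robot (left to right): cement (289,193), wax (317,192), dye (345,189), glue (374,184). The pale rack is nearer, about (303,267). The turquoise tins are the look-alikes.

```bash
cat > h.py <<'E'
import numpy as np
from rig import eyes
def ray(n,uv,z,m=None):
    m=m or eyes.camera_model(n);K,R,t=map(np.array,(m['intrinsics'],m['R'],m['t']))
    d=R.T@np.linalg.solve(K,[uv[0],uv[1],1.]);c=-R.T@t
    return c+d*(z-c[2])/d[2]
E
python3 - <<'E'
import cv2,numpy as np
from h import ray
im=cv2.imread('pics/top0.png');c=im[165:295,235:395]
cv2.imwrite('pics/c0.png',cv2.resize(c,None,fx=5,fy=4.6,interpolation=cv2.INTER_CUBIC)[:600])
hsv=cv2.cvtColor(im,cv2.COLOR_BGR2HSV)
m=cv2.inRange(hsv,(15,50,150),(35,190,255));m[:238]=0;m[295:]=0;m[:,:235]=0;m[:,370:]=0
m=cv2.morphologyEx(m,cv2.MORPH_CLOSE,np.ones((5,5)))
cs=max(cv2.findContours(m,0,1)[0],key=cv2.contourArea);r=cv2.minAreaRect(cs);b=cv2.boxPoints(r)
P=np.array([ray('top',p,.024) for p in b]);print(r,P.round(4).tolist(),P.mean(0))
y=cv2.inRange(hsv,(22,180,150),(32,255,255));y[:165]=0;y[215:]=0;y[:,300:]=y[:,300:];y[:,:300]=0;y[:,332:]=0
M=cv2.moments(y,True);u=(M['m10']/M['m00'],M['m01']/M['m00']);print('wax',u,ray('top',u,.07),M['m00'])
E
```

```text
((302.39703369140625, 265.333251953125), (36.841400146484375, 120.26587677001953), 86.02061462402344) [[0.505, 0.1991, 0.024], [0.5219, -0.1147, 0.024], [0.427, -0.1182, 0.024], [0.4106, 0.1907, 0.024]] [0.46613472 0.03920689 0.024     ]
wax (317.25, 194.875) [ 0.64213322 -0.00211789  0.07      ] 24.0
```

View pics/c0.png

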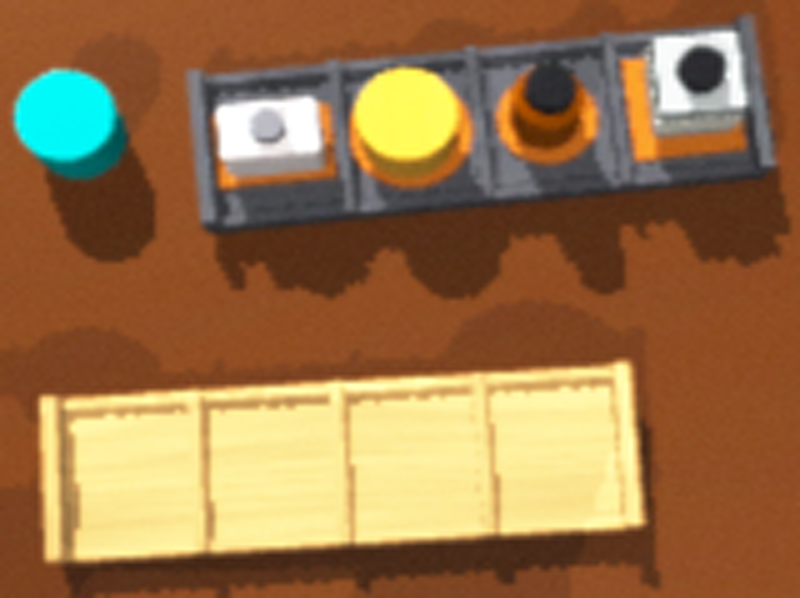

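Crop: cement cap (267,125), wax top (404,117), dye cap (549,87) and glue cap (701,69). The pale end-wall corners are at (40,398), (46,562), (630,362) and (645,525).

Run:
```python
import numpy as np
from h import ray
f=lambda x,y,z:ray('top',(235+(x+.5)/5-.5,165+(y+.5)/4.6-.5),z)[:2]
C=np.array([f(40,398,.04),f(630,362,.04),f(645,525,.03),f(46,562,.03)])
print(C.round(4),np.linalg.norm(C-np.roll(C,-1,0),axis=1),C.mean(0))
print('top edge yaw',[np.degrees(np.arctan2(-(a-b)[0],(a-b)[1])) for a,b in((C[0],C[1]),(C[3],C[2]))])
D=np.array([f(190,72,.04),f(748,17,.04),f(773,170,.02),f(207,228,.02)])
print('store',D.round(4),np.linalg.norm(D-np.roll(D,-1,0),axis=1),D.mean(0),[np.degrees(np.arctan2(-(a-b)[0],(a-b)[1])) for a,b in((D[0],D[1]),(D[3],D[2]))])
# dividers top mid of bench z=32
for a,b in(((200,395),(209,553)),((338,388),(350,545)),((481,378),(496,535))): print((f(*a,.032)+f(*b,.032))/2)
for n,p in dict(cement=(267,125,.091),wax=(404,117,.081),dye=(549,87,.105),glue=(701,69,.099)).items(): print(n,f(*p).round(4))
```

```text
[[ 0.5034  0.1927]
 [ 0.5187 -0.1121]
 [ 0.4288 -0.1177]
 [ 0.4132  0.1895]] [0.30517414 0.09013778 0.30751984 0.09017225] [0.46602944 0.03808824]
top edge yaw [np.float64(2.8876125784077034), np.float64(2.8930992665004793)]
store [[ 0.6903  0.1164]
 [ 0.7182 -0.1816]
 [ 0.6314 -0.1937]
 [ 0.6021  0.1089]] [0.29935139 0.08764416 0.30398081 0.08844886] [ 0.6605171 -0.0375149] [np.float64(5.365776920597633), np.float64(5.533229147826032)]
[0.46067901 0.10838556]
[0.46371331 0.03649438]
[ 0.46810425 -0.03806874]
cement [0.6469 0.0718]
wax [0.6525 0.0023]
dye [ 0.6627 -0.0712]
glue [ 0.6731 -0.1488]
```

>>> drive_tool:
  deltas:
    - {"linear": [521, -488, -22], "twist": -72, "claw": 1}
    - {"linear": [521, -488, -22], "twist": -72, "claw": 1}
    - {"linear": [521, -488, -22], "twist": -72, "claw": 1}
    - {"linear": [521, -488, -22], "twist": -72, "claw": 1}
    - {"linear": [521, -488, -22], "twist": -72, "claw": 1}
    - {"linear": [521, -488, -22], "twist": -72, "claw": 1}
    - {"linear": [521, -488, -22], "twist": -72, "claw": 1}
    - {"linear": [521, -488, -22], "twist": -72, "claw": 1}
    - {"linear": [521, -488, -22], "twist": -72, "claw": 1}
    - {"linear": [521, -488, -22], "twist": -72, "claw": 1}
    - {"linear": [521, -488, -22], "twist": -72, "claw": 1}
    - {"linear": [521, -488, -22], "twist": -72, "claw": 1}
  squeeze: 40

```text
clock: 1.1
position: [0.4933, 0.2172, 0.2266]
ee_rot: [-0.0, 0.675, 0.738, -0.0]
contact_force: [-0.3, 0.3, 0.2]
width: 0.0855
gripper_force: 0.0
```

>>> drive_tool:
  deltas:
    - {"linear": [150, -140, -6], "twist": 0, "claw": 1}
    - {"linear": [150, -140, -6], "twist": 0, "claw": 1}
    - {"linear": [150, -140, -6], "twist": 0, "claw": 1}
    - {"linear": [150, -140, -6], "twist": 0, "claw": 1}
    - {"linear": [150, -140, -6], "twist": 0, "claw": 1}
    - {"linear": [150, -140, -6], "twist": 0, "claw": 1}
    - {"linear": [150, -140, -6], "twist": 0, "claw": 1}
    - {"linear": [150, -140, -6], "twist": 0, "claw": 1}

```text
clock: 1.77
position: [0.6417, 0.0791, 0.2201]
ee_rot: [-0.001, 0.675, 0.738, -0.001]
contact_force: [-0.8, -0.1, 0.4]
width: 0.0852
gripper_force: 0.0
```

Run:
```python
from rig import sensors, eyes
import cv2,numpy as np
s=sensors.get_state();print(s['clock'],s['position'],s['ee_rot'])
m=eyes.camera_model('wrist');print({k:np.round(v,4).tolist() for k,v in m.items()})
cv2.imwrite('pics/w1.png',eyes.get_image('wrist')[:,:,::-1])
```

```text
1.7667 [0.64167008 0.07909168 0.22006587] [-1.04975436e-03  6.74716431e-01  7.38076110e-01 -5.40850116e-04]
{'intrinsics': [[285.7715, 0.0, 320.8928], [0.0, 285.7715, 197.4907], [0.0, 0.0, 1.0]], 'R': [[0.9959, 0.0904, -0.0022], [0.0863, -0.9427, 0.3224], [0.0271, -0.3212, -0.9466]], 't': [-0.6455, -0.015, 0.3686]}
```

View pics/w1.png

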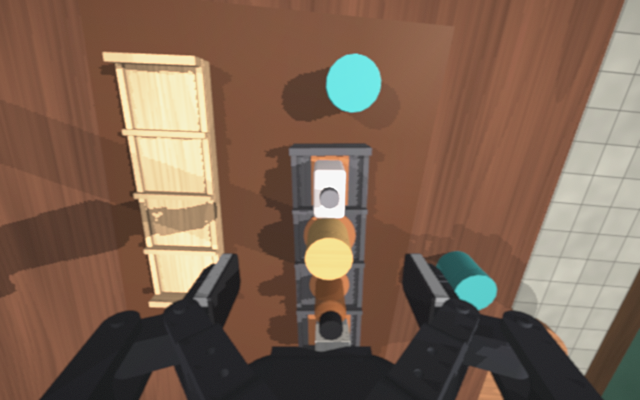

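Wrist view: cement cap (330,198), wax top (329,259), dye cap (331,325). The pale rack's left end wall runs from (103,55) to (208,62), and its right end is near (150,303).

Run:
```python
import numpy as np
from h import ray
for n,u,z in(('cement',(330,198),.091),('wax',(329,259),.081),('dye',(331,325),.105),('benchNL',(103,54),.04),('benchFL',(207,59),.04),('div1',(124,134),.032),('div1f',(209,134),.032),('div2',(135,195),.032),('div2f',(213,197),.032),('div3',(144,248),.032),('div3f',(219,249),.032),('storeNL',(290,147),.04),('storeFL',(371,147),.04)):
    print(n,ray('wrist',u,z).round(4))
```

```text
cement [0.6502 0.0747 0.091 ]
wax [0.6569 0.0016 0.081 ]
dye [ 0.6651 -0.0648  0.105 ]
benchNL [0.4147 0.1865 0.04  ]
benchFL [0.517  0.1913 0.04  ]
div1 [0.42   0.1081 0.032 ]
div1f [0.5134 0.1167 0.032 ]
div2 [0.4237 0.0372 0.032 ]
div2f [0.5156 0.0432 0.032 ]
div3 [ 0.4268 -0.0333  0.032 ]
div3f [ 0.5211 -0.026   0.032 ]
storeNL [0.604  0.1119 0.04  ]
storeFL [0.692 0.12  0.04 ]
```

>>> drive_tool:
  deltas:
    - {"linear": [8, -6, 0], "twist": 0, "claw": 1}
    - {"linear": [8, -6, -35], "twist": 0, "claw": 1}
    - {"linear": [8, -6, -70], "twist": 0, "claw": 1}
    - {"linear": [8, -6, -105], "twist": 0, "claw": 1}
    - {"linear": [8, -6, -135], "twist": 0, "claw": 1}
    - {"linear": [8, -6, -155], "twist": 0, "claw": 1}
    - {"linear": [8, -6, -171], "twist": 0, "claw": 1}
    - {"linear": [8, -6, -171], "twist": 0, "claw": 1}
    - {"linear": [8, -6, -171], "twist": 0, "claw": 1}

```text
clock: 2.57
position: [0.6499, 0.0737, 0.0496]
ee_rot: [-0.0, 0.674, 0.739, -0.0]
contact_force: [0.5, -0.1, -0.6]
width: 0.0857
gripper_force: 0.0
```

>>> drive_tool:
  deltas:
    - {"linear": [0, 0, 0], "twist": 0, "claw": 0}
    - {"linear": [0, 0, 0], "twist": 0, "claw": 0}
    - {"linear": [0, 0, 0], "twist": 0, "claw": 0}
    - {"linear": [0, 0, 0], "twist": 0, "claw": 0}
    - {"linear": [0, 0, 0], "twist": 0, "claw": 0}
    - {"linear": [0, 0, 0], "twist": 0, "claw": 0}
    - {"linear": [0, 0, 0], "twist": 0, "claw": 0}
    - {"linear": [0, 0, 0], "twist": 0, "claw": 0}
  squeeze: 40

```text
clock: 3.23
position: [0.651, 0.073, 0.0511]
ee_rot: [0.001, 0.674, 0.738, 0.001]
contact_force: [-1.4, 1.2, 5.4]
width: 0.0316
gripper_force: 40.9
```

>>> drive_tool:
  deltas:
    - {"linear": [0, 0, 15], "twist": 0, "claw": 0}
    - {"linear": [0, 0, 50], "twist": 0, "claw": 0}
    - {"linear": [0, 0, 90], "twist": 0, "claw": 0}
    - {"linear": [-20, -15, 120], "twist": 0, "claw": 0}
    - {"linear": [-50, -40, 130], "twist": -2.5, "claw": 0}
    - {"linear": [-80, -65, 130], "twist": -2.5, "claw": 0}
    - {"linear": [-110, -90, 130], "twist": -2.5, "claw": 0}
    - {"linear": [-140, -115, 130], "twist": -2.5, "claw": 0}
    - {"linear": [-165, -137, 130], "twist": -2.5, "claw": 0}
    - {"linear": [-177, -146, 120], "twist": -2.5, "claw": 0}
    - {"linear": [-177, -146, 90], "twist": -2.5, "claw": 0}
    - {"linear": [-177, -146, 60], "twist": -2.5, "claw": 0}

```text
clock: 4.23
position: [0.4734, -0.0741, 0.1105]
ee_rot: [0.002, 0.691, 0.723, 0.001]
contact_force: [0.8, 0.5, -1.4]
width: 0.0313
gripper_force: 40.3
```

>>> drive_tool:
  deltas:
    - {"linear": [0, 0, -20], "twist": 0, "claw": 0}
    - {"linear": [0, 0, -38], "twist": 0, "claw": 0}
    - {"linear": [0, 0, -50], "twist": 0, "claw": 0}
    - {"linear": [0, 0, -56], "twist": 0, "claw": 0}
    - {"linear": [0, 0, -58], "twist": 0, "claw": 0}
    - {"linear": [0, 0, -58], "twist": 0, "claw": 0}
    - {"linear": [0, 0, -58], "twist": 0, "claw": 0}

```text
clock: 4.82
position: [0.474, -0.0731, 0.0525]
ee_rot: [0.001, 0.69, 0.723, 0.0]
contact_force: [0.0, 0.6, -1.2]
width: 0.0316
gripper_force: 40.2
```

>>> drive_tool:
  deltas:
    - {"linear": [-1, 1, -1], "twist": 0, "claw": 0}
    - {"linear": [-1, 1, -2], "twist": 0, "claw": 0}
    - {"linear": [-1, 1, -3], "twist": 0, "claw": 0}
    - {"linear": [-1, 1, -4], "twist": 0, "claw": 0}
    - {"linear": [-1, 1, -4], "twist": 0, "claw": 0}
    - {"linear": [-1, 1, -4], "twist": 0, "claw": 0}

```text
clock: 5.32
position: [0.4726, -0.072, 0.0481]
ee_rot: [0.0, 0.69, 0.723, 0.0]
contact_force: [-0.3, 0.4, 0.7]
width: 0.0315
gripper_force: 40.2
```

>>> drive_tool:
  deltas:
    - {"linear": [0, 0, 0], "twist": 0, "claw": 0.6}
    - {"linear": [0, 0, 0], "twist": 0, "claw": 1}
    - {"linear": [0, 0, 0], "twist": 0, "claw": 1}
    - {"linear": [0, 0, 0], "twist": 0, "claw": 1}
    - {"linear": [0, 0, 0], "twist": 0, "claw": 1}
    - {"linear": [0, 0, 0], "twist": 0, "claw": 1}
    - {"linear": [0, 0, 20], "twist": 0, "claw": 1}
    - {"linear": [0, 0, 55], "twist": 0, "claw": 1}
    - {"linear": [0, 0, 90], "twist": 0, "claw": 1}
    - {"linear": [0, 0, 125], "twist": 0, "claw": 1}
    - {"linear": [30, 12, 140], "twist": 2.5, "claw": 1}
    - {"linear": [60, 24, 140], "twist": 2.5, "claw": 1}

```text
clock: 6.32
position: [0.5347, -0.0486, 0.1932]
ee_rot: [0.004, 0.675, 0.738, 0.002]
contact_force: [1.6, -1.6, 0.8]
width: 0.0855
gripper_force: 0.0
```

>>> drive_tool:
  deltas:
    - {"linear": [30, 12, 0], "twist": 0, "claw": 1}
    - {"linear": [65, 26, 0], "twist": 0, "claw": 1}
    - {"linear": [100, 40, 0], "twist": 0, "claw": 1}
    - {"linear": [124, 50, 0], "twist": 0, "claw": 1}
    - {"linear": [124, 50, -10], "twist": 0, "claw": 1}
    - {"linear": [124, 50, -45], "twist": 0, "claw": 1}
    - {"linear": [124, 50, -80], "twist": 0, "claw": 1}
    - {"linear": [124, 50, -110], "twist": 0, "claw": 1}
    - {"linear": [124, 50, -130], "twist": 0, "claw": 1}
    - {"linear": [124, 50, -138], "twist": 0, "claw": 1}
    - {"linear": [124, 50, -138], "twist": 0, "claw": 1}

```text
clock: 7.23
position: [0.6541, 0.002, 0.0473]
ee_rot: [-0.002, 0.674, 0.738, -0.002]
contact_force: [-0.8, -0.3, 0.1]
width: 0.0858
gripper_force: 0.0
```

Run:
```python
from rig import eyes
import cv2
im=eyes.get_image('top')[165:295,235:395,::-1]
cv2.imwrite('pics/t2.png',cv2.resize(im,None,fx=5,fy=4.6,interpolation=cv2.INTER_CUBIC))
cv2.imwrite('pics/w2.png',eyes.get_image('wrist')[:,:,::-1])
```

```text
(no output)
```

View pics/w2.png

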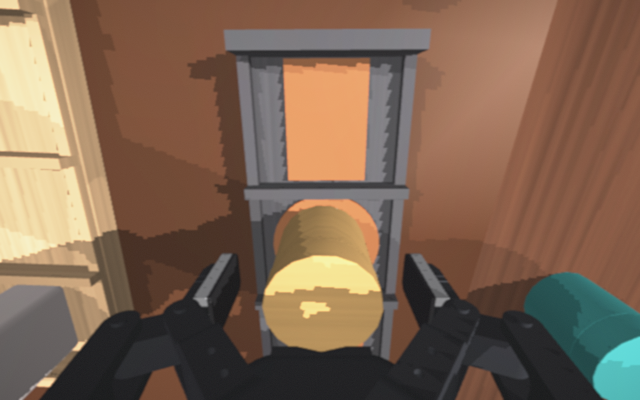

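Wax tin centred between the fingers at (323,305).

>>> drive_tool:
  deltas:
    - {"linear": [2, 0, 1], "twist": 0, "claw": 0}
    - {"linear": [2, 0, 1], "twist": 0, "claw": 0}
    - {"linear": [2, 0, 1], "twist": 0, "claw": 0}
    - {"linear": [2, 0, 1], "twist": 0, "claw": 0}
    - {"linear": [2, 0, 1], "twist": 0, "claw": 0}
    - {"linear": [2, 0, 1], "twist": 0, "claw": 0}
    - {"linear": [2, 0, 1], "twist": 0, "claw": 0}

```text
clock: 7.92
position: [0.6592, 0.0019, 0.0529]
ee_rot: [0.001, 0.674, 0.738, 0.001]
contact_force: [-1.2, -0.5, 6.5]
width: 0.0509
gripper_force: 40.9
```

>>> drive_tool:
  deltas:
    - {"linear": [0, 0, 15], "twist": 0, "claw": 0}
    - {"linear": [0, 0, 50], "twist": 0, "claw": 0}
    - {"linear": [0, 0, 90], "twist": 0, "claw": 0}
    - {"linear": [-20, 0, 120], "twist": 0, "claw": 0}
    - {"linear": [-50, 0, 130], "twist": -2.5, "claw": 0}
    - {"linear": [-85, 0, 130], "twist": -2.5, "claw": 0}
    - {"linear": [-120, 0, 130], "twist": -2.5, "claw": 0}
    - {"linear": [-150, 0, 130], "twist": -2.5, "claw": 0}
    - {"linear": [-175, 0, 130], "twist": -2.5, "claw": 0}
    - {"linear": [-187, 0, 120], "twist": -2.5, "claw": 0}
    - {"linear": [-187, 0, 90], "twist": -2.5, "claw": 0}
    - {"linear": [-187, 0, 60], "twist": -2.5, "claw": 0}

```text
clock: 8.92
position: [0.4718, 0.002, 0.1121]
ee_rot: [0.002, 0.69, 0.723, 0.002]
contact_force: [0.6, -0.4, -2.7]
width: 0.0511
gripper_force: 42.4
```

>>> drive_tool:
  deltas:
    - {"linear": [0, 0, -20], "twist": 0, "claw": 0}
    - {"linear": [0, 0, -38], "twist": 0, "claw": 0}
    - {"linear": [0, 0, -50], "twist": 0, "claw": 0}
    - {"linear": [0, 0, -56], "twist": 0, "claw": 0}
    - {"linear": [0, 0, -58], "twist": 0, "claw": 0}
    - {"linear": [0, 0, -58], "twist": 0, "claw": 0}
    - {"linear": [0, 0, -58], "twist": 0, "claw": 0}

```text
clock: 9.5
position: [0.4721, 0.002, 0.0536]
ee_rot: [0.001, 0.69, 0.723, 0.0]
contact_force: [-0.6, -0.2, -2.0]
width: 0.0511
gripper_force: 42.3
```

>>> drive_tool:
  deltas:
    - {"linear": [-3, 0, -1], "twist": 0, "claw": 0}
    - {"linear": [-3, 0, -2], "twist": 0, "claw": 0}
    - {"linear": [-3, 0, -3], "twist": 0, "claw": 0}
    - {"linear": [-3, 0, -4], "twist": 0, "claw": 0}
    - {"linear": [-3, 0, -4], "twist": 0, "claw": 0}
    - {"linear": [-3, 0, -4], "twist": 0, "claw": 0}

```text
clock: 10.0
position: [0.4685, 0.002, 0.0499]
ee_rot: [0.0, 0.69, 0.723, 0.0]
contact_force: [-3.0, 0.7, 6.5]
width: 0.0511
gripper_force: 42.8
```

View pics/t2.png

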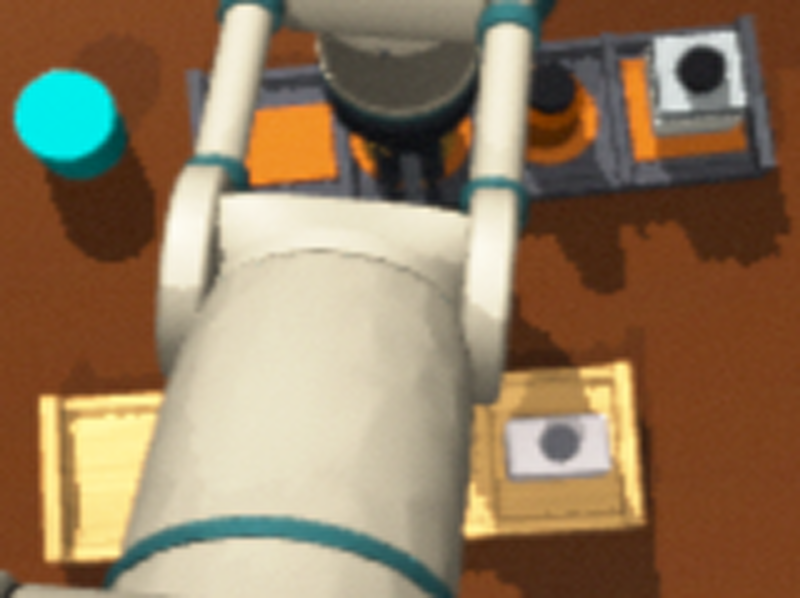

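Top view: cement stands in the middle of the right-hand bay, about (558,445). I'll release the wax and go to the dye bottle.

>>> drive_tool:
  deltas:
    - {"linear": [0, 0, 0], "twist": 0, "claw": 0.75}
    - {"linear": [0, 0, 0], "twist": 0, "claw": 1}
    - {"linear": [0, 0, 0], "twist": 0, "claw": 1}
    - {"linear": [0, 0, 0], "twist": 0, "claw": 1}
    - {"linear": [0, 0, 0], "twist": 0, "claw": 1}
    - {"linear": [0, 0, 20], "twist": 0, "claw": 1}
    - {"linear": [0, 0, 55], "twist": 0, "claw": 1}
    - {"linear": [0, 0, 90], "twist": 0, "claw": 1}
    - {"linear": [0, 0, 125], "twist": 0, "claw": 1}
    - {"linear": [0, 0, 150], "twist": 2.5, "claw": 1}
    - {"linear": [30, -12, 150], "twist": 2.5, "claw": 1}
    - {"linear": [60, -24, 150], "twist": 2.5, "claw": 1}

```text
clock: 11.0
position: [0.5292, -0.0218, 0.2018]
ee_rot: [0.002, 0.674, 0.739, 0.001]
contact_force: [0.5, 0.2, -0.7]
width: 0.0852
gripper_force: 0.0
```

>>> drive_tool:
  deltas:
    - {"linear": [35, -13, 0], "twist": 0, "claw": 1}
    - {"linear": [70, -26, 0], "twist": 0, "claw": 1}
    - {"linear": [105, -39, 0], "twist": 0, "claw": 1}
    - {"linear": [130, -48, 0], "twist": 0, "claw": 1}
    - {"linear": [135, -49, 0], "twist": 0, "claw": 1}
    - {"linear": [135, -49, 0], "twist": 0, "claw": 1}
    - {"linear": [135, -49, -30], "twist": 0, "claw": 1}
    - {"linear": [135, -49, -60], "twist": 0, "claw": 1}
    - {"linear": [135, -49, -60], "twist": 0, "claw": 1}

```text
clock: 11.75
position: [0.6577, -0.0694, 0.1331]
ee_rot: [-0.006, 0.674, 0.738, -0.003]
contact_force: [-1.9, 0.9, -0.9]
width: 0.0855
gripper_force: 0.0
```

Run:
```python
from rig import eyes,sensors
import cv2
print(sensors.get_state()['position'])
cv2.imwrite('pics/w3.png',eyes.get_image('wrist')[:,:,::-1])
```

```text
[ 0.65770089 -0.0694256   0.13309465]
```

View pics/w3.png

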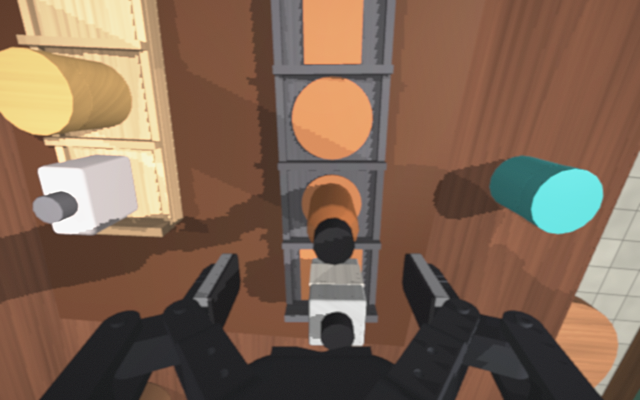

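Dye cap at (334,241), glue cap at (337,330). Wax and cement are upright in their bays.

Run:
```python
from h import ray
from rig import sensors
print(sensors.get_state()['position'])
for u,z in(((334,241),.105),((332,120),.021),((337,330),.099)):print(ray('wrist',u,z).round(4))
```

```text
[ 0.65938272 -0.06975523  0.13593376]
[ 0.6672 -0.0699  0.105 ]
[ 0.6611 -0.0009  0.021 ]
[ 0.6778 -0.1458  0.099 ]
```

>>> drive_tool:
  deltas:
    - {"linear": [1, 0, 0], "twist": 0, "claw": 1}
    - {"linear": [1, 0, 0], "twist": 0, "claw": 1}
    - {"linear": [1, 0, -25], "twist": 0, "claw": 1}
    - {"linear": [1, 0, -50], "twist": 0, "claw": 1}
    - {"linear": [1, 0, -75], "twist": 0, "claw": 1}
    - {"linear": [1, 0, -86], "twist": 0, "claw": 1}
    - {"linear": [1, 0, -90], "twist": 0, "claw": 1}
    - {"linear": [1, 0, -90], "twist": 0, "claw": 1}
    - {"linear": [1, 0, -90], "twist": 0, "claw": 1}
    - {"linear": [1, 0, -90], "twist": 0, "claw": 1}

```text
clock: 12.63
position: [0.6658, -0.0712, 0.051]
ee_rot: [0.002, 0.674, 0.738, 0.001]
contact_force: [-0.3, 0.6, 0.4]
width: 0.0852
gripper_force: 0.0
```

>>> drive_tool:
  deltas:
    - {"linear": [0, 0, 0], "twist": 0, "claw": 0}
    - {"linear": [0, 0, 0], "twist": 0, "claw": 0}
    - {"linear": [0, 0, 0], "twist": 0, "claw": 0}
    - {"linear": [0, 0, 0], "twist": 0, "claw": 0}
    - {"linear": [0, 0, 0], "twist": 0, "claw": 0}
    - {"linear": [0, 0, 0], "twist": 0, "claw": 0}
    - {"linear": [0, 0, 0], "twist": 0, "claw": 0}
    - {"linear": [0, 0, 0], "twist": 0, "claw": 0}

```text
clock: 13.3
position: [0.6647, -0.071, 0.0495]
ee_rot: [0.0, 0.674, 0.738, 0.0]
contact_force: [-0.2, 0.8, 5.8]
width: 0.037
gripper_force: 40.4
```

>>> drive_tool:
  deltas:
    - {"linear": [0, 0, 15], "twist": 0, "claw": 0}
    - {"linear": [0, 0, 50], "twist": 0, "claw": 0}
    - {"linear": [0, 0, 90], "twist": 0, "claw": 0}
    - {"linear": [-15, 10, 120], "twist": 0, "claw": 0}
    - {"linear": [-40, 30, 135], "twist": -2.5, "claw": 0}
    - {"linear": [-70, 52, 135], "twist": -2.5, "claw": 0}
    - {"linear": [-100, 74, 135], "twist": -2.5, "claw": 0}
    - {"linear": [-130, 96, 135], "twist": -2.5, "claw": 0}
    - {"linear": [-160, 118, 135], "twist": -2.5, "claw": 0}
    - {"linear": [-185, 136, 135], "twist": -2.5, "claw": 0}
    - {"linear": [-198, 146, 130], "twist": -2.5, "claw": 0}
    - {"linear": [-200, 147, 110], "twist": -2.5, "claw": 0}

```text
clock: 14.3
position: [0.4623, 0.078, 0.1604]
ee_rot: [0.001, 0.69, 0.724, 0.001]
contact_force: [0.7, 0.3, -1.3]
width: 0.0371
gripper_force: 40.5
```

>>> drive_tool:
  deltas:
    - {"linear": [0, 0, -30], "twist": 0, "claw": 0}
    - {"linear": [0, 0, -60], "twist": 0, "claw": 0}
    - {"linear": [0, 0, -85], "twist": 0, "claw": 0}
    - {"linear": [0, 0, -100], "twist": 0, "claw": 0}
    - {"linear": [0, 0, -106], "twist": 0, "claw": 0}
    - {"linear": [0, 0, -108], "twist": 0, "claw": 0}
    - {"linear": [0, 0, -108], "twist": 0, "claw": 0}
    - {"linear": [0, 0, -108], "twist": 0, "claw": 0}

```text
clock: 14.97
position: [0.4652, 0.0761, 0.0517]
ee_rot: [0.001, 0.69, 0.723, 0.001]
contact_force: [0.0, -0.5, -1.7]
width: 0.0372
gripper_force: 40.5
```

>>> drive_tool:
  deltas:
    - {"linear": [0, 0, -1], "twist": 0, "claw": 0}
    - {"linear": [0, 0, -2], "twist": 0, "claw": 0}
    - {"linear": [0, 0, -3], "twist": 0, "claw": 0}
    - {"linear": [0, 0, -4], "twist": 0, "claw": 0}
    - {"linear": [0, 0, -5], "twist": 0, "claw": 0}
    - {"linear": [0, 0, -5], "twist": 0, "claw": 0}
    - {"linear": [0, 0, -5], "twist": 0, "claw": 0}

```text
clock: 15.55
position: [0.4646, 0.0761, 0.0465]
ee_rot: [0.0, 0.69, 0.723, 0.0]
contact_force: [-0.5, -0.6, 5.1]
width: 0.0371
gripper_force: 40.9
```

>>> drive_tool:
  deltas:
    - {"linear": [0, 0, 0], "twist": 0, "claw": 0.65}
    - {"linear": [0, 0, 0], "twist": 0, "claw": 1}
    - {"linear": [0, 0, 0], "twist": 0, "claw": 1}
    - {"linear": [0, 0, 0], "twist": 0, "claw": 1}
    - {"linear": [0, 0, 0], "twist": 0, "claw": 1}
    - {"linear": [0, 0, 0], "twist": 0, "claw": 1}
    - {"linear": [0, 0, 20], "twist": 0, "claw": 1}
    - {"linear": [0, 0, 55], "twist": 0, "claw": 1}
    - {"linear": [0, 0, 90], "twist": 0, "claw": 1}
    - {"linear": [0, 0, 125], "twist": 0, "claw": 1}
    - {"linear": [0, 0, 150], "twist": 2.5, "claw": 1}
    - {"linear": [20, -22, 150], "twist": 2.5, "claw": 1}

```text
clock: 16.55
position: [0.4844, 0.0566, 0.2015]
ee_rot: [0.002, 0.673, 0.74, 0.003]
contact_force: [0.6, 1.0, -0.0]
width: 0.085
gripper_force: 0.0
```

>>> drive_tool:
  deltas:
    - {"linear": [45, -48, 0], "twist": 0, "claw": 1}
    - {"linear": [70, -75, 0], "twist": 0, "claw": 1}
    - {"linear": [95, -102, 0], "twist": 0, "claw": 1}
    - {"linear": [120, -128, 0], "twist": 0, "claw": 1}
    - {"linear": [145, -155, 0], "twist": 0, "claw": 1}
    - {"linear": [170, -180, 0], "twist": 0, "claw": 1}
    - {"linear": [188, -200, 0], "twist": 0, "claw": 1}
    - {"linear": [190, -202, 0], "twist": 0, "claw": 1}
    - {"linear": [190, -202, -20], "twist": 0, "claw": 1}
    - {"linear": [190, -202, -40], "twist": 0, "claw": 1}
    - {"linear": [190, -202, -40], "twist": 0, "claw": 1}
    - {"linear": [190, -202, -40], "twist": 0, "claw": 1}

```text
clock: 17.55
position: [0.6731, -0.1473, 0.1546]
ee_rot: [-0.002, 0.674, 0.738, -0.001]
contact_force: [0.4, -0.4, 0.4]
width: 0.0856
gripper_force: 0.0
```

Run:
```python
from rig import eyes,sensors
import cv2
from h import ray
m=eyes.camera_model('wrist');im=eyes.get_image('wrist')
print(sensors.get_state()['position']);cv2.imwrite('pics/w4.png',im[:,:,::-1])
for v in(230,245,260,275):print(v,ray('wrist',(330,v),.099,m).round(4))
```

```text
[ 0.6741353  -0.14755885  0.15610246]
230 [ 0.6797 -0.1516  0.099 ]
245 [ 0.6809 -0.1637  0.099 ]
260 [ 0.6822 -0.1762  0.099 ]
275 [ 0.6835 -0.1892  0.099 ]
```

View pics/w4.png

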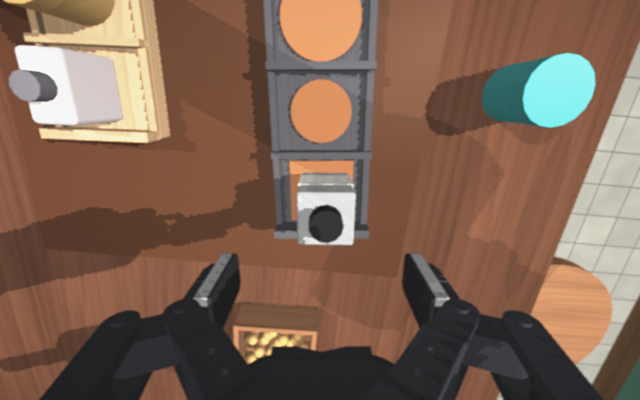

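Glue cap at (326,223) gives about (0.676, -0.146), so I descend with a shift of (+1,+1) mm.

>>> drive_tool:
  deltas:
    - {"linear": [1, 1, -25], "twist": 0, "claw": 1}
    - {"linear": [1, 1, -50], "twist": 0, "claw": 1}
    - {"linear": [1, 1, -75], "twist": 0, "claw": 1}
    - {"linear": [1, 1, -98], "twist": 0, "claw": 1}
    - {"linear": [1, 1, -107], "twist": 0, "claw": 1}
    - {"linear": [1, 1, -107], "twist": 0, "claw": 1}
    - {"linear": [1, 1, -107], "twist": 0, "claw": 1}

```text
clock: 18.18
position: [0.6762, -0.147, 0.0502]
ee_rot: [0.001, 0.674, 0.738, 0.0]
contact_force: [-0.7, 0.3, 0.5]
width: 0.0855
gripper_force: 0.0
```

>>> drive_tool:
  deltas:
    - {"linear": [0, 0, 0], "twist": 0, "claw": 0}
    - {"linear": [0, 0, 0], "twist": 0, "claw": 0}
    - {"linear": [0, 0, 0], "twist": 0, "claw": 0}
    - {"linear": [0, 0, 0], "twist": 0, "claw": 0}
    - {"linear": [0, 0, 0], "twist": 0, "claw": 0}
    - {"linear": [0, 0, 0], "twist": 0, "claw": 0}
    - {"linear": [0, 0, 0], "twist": 0, "claw": 0}
    - {"linear": [0, 0, 0], "twist": 0, "claw": 0}

```text
clock: 18.85
position: [0.6763, -0.1472, 0.0505]
ee_rot: [0.001, 0.674, 0.738, 0.001]
contact_force: [1.4, 0.1, 6.7]
width: 0.0434
gripper_force: 41.5
```

>>> drive_tool:
  deltas:
    - {"linear": [0, 0, 15], "twist": 0, "claw": 0}
    - {"linear": [0, 0, 50], "twist": 0, "claw": 0}
    - {"linear": [0, 0, 90], "twist": 0, "claw": 0}
    - {"linear": [-8, 10, 125], "twist": 0, "claw": 0}
    - {"linear": [-24, 32, 145], "twist": -2.5, "claw": 0}
    - {"linear": [-44, 60, 145], "twist": -2.5, "claw": 0}
    - {"linear": [-65, 89, 145], "twist": -2.5, "claw": 0}
    - {"linear": [-86, 118, 145], "twist": -2.5, "claw": 0}
    - {"linear": [-107, 147, 145], "twist": -2.5, "claw": 0}
    - {"linear": [-128, 176, 145], "twist": -2.5, "claw": 0}
    - {"linear": [-149, 205, 145], "twist": -2.5, "claw": 0}
    - {"linear": [-170, 234, 145], "twist": -2.5, "claw": 0}

```text
clock: 19.85
position: [0.5035, 0.0882, 0.1934]
ee_rot: [-0.0, 0.691, 0.723, -0.0]
contact_force: [0.7, 2.0, -1.7]
width: 0.0437
gripper_force: 41.4
```

>>> drive_tool:
  deltas:
    - {"linear": [-20, 28, 0], "twist": 0, "claw": 0}
    - {"linear": [-36, 50, 0], "twist": 0, "claw": 0}
    - {"linear": [-44, 61, 0], "twist": 0, "claw": 0}
    - {"linear": [-45, 63, -15], "twist": 0, "claw": 0}
    - {"linear": [-45, 63, -45], "twist": 0, "claw": 0}
    - {"linear": [-45, 63, -80], "twist": 0, "claw": 0}
    - {"linear": [-45, 63, -110], "twist": 0, "claw": 0}
    - {"linear": [-45, 63, -132], "twist": 0, "claw": 0}
    - {"linear": [-45, 63, -141], "twist": 0, "claw": 0}
    - {"linear": [-45, 63, -143], "twist": 0, "claw": 0}
    - {"linear": [-45, 63, -143], "twist": 0, "claw": 0}
    - {"linear": [-45, 63, -143], "twist": 0, "claw": 0}

```text
clock: 20.85
position: [0.4616, 0.1502, 0.052]
ee_rot: [0.001, 0.69, 0.723, 0.001]
contact_force: [-0.4, 0.0, -2.0]
width: 0.0435
gripper_force: 41.3
```

>>> drive_tool:
  deltas:
    - {"linear": [0, 0, -1], "twist": 0, "claw": 0}
    - {"linear": [0, 0, -2], "twist": 0, "claw": 0}
    - {"linear": [0, 0, -3], "twist": 0, "claw": 0}
    - {"linear": [0, 0, -4], "twist": 0, "claw": 0}
    - {"linear": [0, 0, -4], "twist": 0, "claw": 0}
    - {"linear": [0, 0, -4], "twist": 0, "claw": 0}

```text
clock: 21.35
position: [0.4608, 0.1501, 0.0475]
ee_rot: [0.0, 0.69, 0.723, 0.0]
contact_force: [-0.7, 0.4, 3.1]
width: 0.0439
gripper_force: 41.7
```

Contact made. I'll release, rise, and back away to the left.

>>> drive_tool:
  deltas:
    - {"linear": [0, 0, 0], "twist": 0, "claw": 0.7}
    - {"linear": [0, 0, 0], "twist": 0, "claw": 1}
    - {"linear": [0, 0, 0], "twist": 0, "claw": 1}
    - {"linear": [0, 0, 0], "twist": 0, "claw": 1}
    - {"linear": [0, 0, 0], "twist": 0, "claw": 1}
    - {"linear": [0, 0, 0], "twist": 0, "claw": 1}
    - {"linear": [0, 0, 20], "twist": 0, "claw": 1}
    - {"linear": [0, 0, 55], "twist": 0, "claw": 1}
    - {"linear": [0, 0, 90], "twist": 0, "claw": 1}
    - {"linear": [0, 0, 125], "twist": 0, "claw": 1}
    - {"linear": [0, 0, 160], "twist": 0, "claw": 1}
    - {"linear": [-20, 30, 170], "twist": 0, "claw": 1}

```text
clock: 22.35
position: [0.4467, 0.1777, 0.2225]
ee_rot: [0.005, 0.692, 0.722, 0.005]
contact_force: [0.7, 1.6, 0.3]
width: 0.0855
gripper_force: 0.0
```

>>> drive_tool:
  deltas:
    - {"linear": [-15, 35, 0], "twist": 0, "claw": 1}
    - {"linear": [-30, 70, 0], "twist": 0, "claw": 1}
    - {"linear": [-45, 105, 0], "twist": 0, "claw": 1}
    - {"linear": [-60, 140, 0], "twist": 0, "claw": 1}
    - {"linear": [-75, 175, 0], "twist": 0, "claw": 1}
    - {"linear": [-90, 200, 0], "twist": 0, "claw": 1}
    - {"linear": [-90, 200, 0], "twist": 0, "claw": 1}
    - {"linear": [-90, 200, 0], "twist": 0, "claw": 1}

```text
clock: 23.02
position: [0.3494, 0.381, 0.2166]
ee_rot: [0.0, 0.689, 0.725, -0.0]
contact_force: [-1.3, 0.1, 0.1]
width: 0.0859
gripper_force: 0.0
```

Run:
```python
from rig import eyes
import cv2
im=eyes.get_image('top')[165:295,235:395,::-1]
cv2.imwrite('pics/t5.png',cv2.resize(im,None,fx=5,fy=4.6,interpolation=cv2.INTER_CUBIC))
```

```text
(no output)
```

View pics/t5.png

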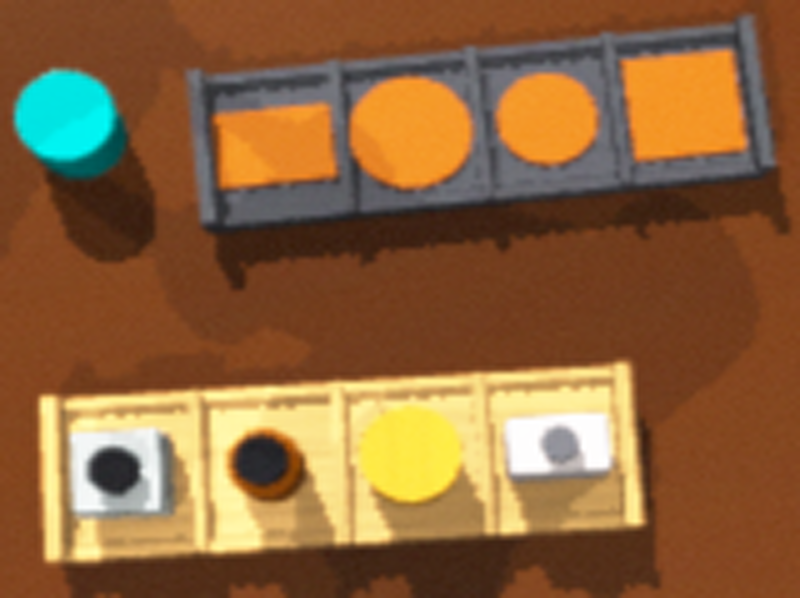

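Glue cap (113,470), dye cap (260,460), wax top (410,453), cement cap (561,446), all upright. A quick check in the rack frame, then hand in.

Run:
```python
import numpy as np
from h import ray
from rig import manip
f=lambda x,y,z:ray('top',(235+(x+.5)/5-.5,165+(y+.5)/4.6-.5),z)[:2]
t=np.radians(2.9);R=np.array([[np.cos(t),np.sin(t)],[-np.sin(t),np.cos(t)]]);ok=True
for p,b in(((113,470,.096),.111),((260,460,.102),.037),((410,453,.078),-.037),((561,446,.088),-.111)):
    q=R@(f(*p)-[.466,.0385])-[0,b];print((q*1e3).round(1));ok&=bool(abs(q).max()<.010)
print(ok, manip.sign_off() if ok else '')
```

```text
[-1.6 -2.3]
[-1.5 -0.8]
[-0.9  0.2]
[-2.8 -0.5]
the job is handed in; nothing more can be done
True None
```

The job is handed in at about 23 s: glue, dye, wax and cement stand left to right in the pale rack, each within about 3 mm of its bay's middle by my last camera check; the judge's verdict was not shown.

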